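# Raise the worktop extractor and key in its start sequence

## Robot

A 6-joint arm with a two-finger parallel gripper is mounted at the origin on a cart in front of the work surface, level with it; the furniture and walls round the work are solid. World frame = base frame: x ahead of the robot, y to its left, z up, the work surface at z = 0. Lengths are in m, angles in rad, forces in N, time in s.
With the tool pointing down it reaches from about 0.425 to 0.95 m from the base axis. Payload 3.5 kg.
Tool frame: the origin (TCP) lies between the finger pads; the fingertips stand 19 mm ahead of it and the grasp point (between the pads) is the TCP; z points along the fingers, y is the direction in which the jaws open and shut (so a half turn about z gives the same grasp; the last joint's range is limited). The gripper opens to 85 mm and grips with 20 to 120 N. Pads are 22 mm wide; open, the fingers measure 114 mm over their backs; the gripper's body (76 mm by 85 mm) begins 54 mm behind the grasp point. The pads swing forward as they close: fully open they stand 13 mm farther back than shut.
Start: joints at [-1.359, 0.286, 1.577, -0, 1.279, -0.15], TCP at [0.239, -0.631, 0.25] pointing down, gripper open.
Joint ranges: [-2.77, 2.77], [-0.9, 2.22], [0.21, 2.48], [-1.53, 4.67], [0.24, 2.81], [-2.84, 2.84]. Speed limits (rad/s): [2.79, 2.79, 3.14, 3.14, 3.14, 3.14].

## Interface

Orientations are given as a unit quaternion [x, y, z, w].
In Python, from plant import env gives the robot as it stands.
- The arm moves only by the tool drive_tool, never from a script. Its argument "deltas" is a list of rows, each a list of 7 numbers: the turn, a rotation vector about the tool's x, y, z in rad, then the shift along the tool's x, y, z in cm, then the finger opening in cm, from 0 to 8.54. A call has exactly 5 rows; each row shifts and turns the pose as measured when the row begins, along the tool's axes as they then stand; what a row does not reach is not made up. A row lasts 1/8 s, in which the tool goes at most 62.5 mm and 10.7 degrees, less where a joint would pass 70% of its speed; a pose out of reach is approached as far as the arm can. A call is refused whole if a number of a shift passes 6.25 or a number of a turn 0.188, either way. A call with a gripper value outside its range is refused whole. The fingers move at their own pace and stop on an object; "force" is the grip in N (left out, the last holds). Time passes only in rows, so rows that do not move let the fingers close, or fill a call up. It gives the time, the measured TCP pose, the force and the opening at its end, in the units of the state.
- env.sense(): the state, without advancing time (a new reading comes with each control period).
- env.grab_frame(name): name is "scene" or "side" or "wrist"; returns the picture (400x640x3 uint8, blue, green, red); there is no depth.
- env.camera_info(name): a dict with "fx", "fy", "cx", "cy" (pixels), "R" (3x3) and "t" (3): a world point X has camera coordinates R X + t. Camera axes: x right, y down, z forward; pixel columns grow to the right and rows downward; lengths in m; the calibration is good to about 2 mm. A picture is of the moment at which its call begins: read the wrist's pose just before it. camera_info takes no time and is no camera call; for the wrist camera it gives the pose at the moment of the call.
- env.hand_in(): hands the job in, once; it reports no verdict.
The state is a dict: "time_s": time; "joint_positions": joint angles; "joint_vel": joint speeds; "effort": joint torques, N m; "eef_pos": TCP position; "tool_rot": TCP orientation; "force": force on the tool from outside, world axes, zero at the start; "wrist_torque": the same for the moment, N m; "grip_width": finger opening in m.
Only numpy, scipy, OpenCV 4.12 (cv2) and the standard library are available. Lean on these libraries where they do the work, as an engineer would, in place of code of your own. Each camera call takes 0.05 s, during which the arm holds its last target.

## Task

Get the portable extractor on the worktop running: pull its telescoping head straight up until the orange lock button clicks out above the steel stop ring, then let go. Then press its keys one at a time, gently, each all the way down and let up again before the next, in this order: green, yellow, blue; do not press the red key, leave the lock out and do not disturb the salt shaker, honey jar and plum.

Things in the scene. Friction and masses are not known exactly. Their poses are not given: they have to be found in the camera images.
- extractor: portable worktop extractor, fixed, on the worktop's steel heat rods; frame at the centre of the underside of its grey foot (all sizes in mm: 120 along x, 170 along y, 14 high), z up, -x its front (towards the robot but for its yaw), +y its left. A white tube, 46 (x) by 72, stands on the foot to z = 80; an aluminium mast (34 by 60) with the white head telescopes straight up out of the tube
- tube_top (a point): fixed point: centre of the tube's top, 80 above the extractor's origin, axes alike; mm. A steel stop ring, 58 (x) by 84, 14 high, sits round the tube here, clamped at a height that varies and is not reported: its upper edge is 0 to 12 above this point. A black clamp screw sticks out of its right side to y = -54
- head_down (a point): fixed point: where the centre of the head's underside is when fully down (97 above the extractor's origin). Head, in mm: 54 deep in x (grip it front to back, mid-width), 150 wide; front face upright, 24 high; back upright, 46 high. Starts 0 to 10 up (not reported), stays where left (friction 5 N, weight 3 N, sinks if pressed while unlocked), rises 62 at most
- keys_down (a point): fixed point: where the middle of the row of key tops is when the head is fully down, axes as the extractor; they rise with the head, so their true height must be felt or seen. The head's top slopes 30 degrees, facing up and to the front; keys travel square to it. Round, 24 mm wide, 7 proud. Left to right: blue y = +54, green +18, red -18, yellow -54
- lock_button (a joint): orange sprung lock button (14 wide, 8 high) in the mast's front: m it stands out of the mast; about 0.001 held in, 0.007 clicked out. Its lower edge is 62 below the head's underside; it jumps out by itself once that edge clears the stop ring, 45 to 57 mm above fully down, then rests on the ring and carries the head. If pulled further, the head sinks back onto it when pressed
- key_green (a joint): green key (on), how far it is pressed in m: 0 up, 0.005 fully down; needs 1.5 N to start and 4 N to be fully down, then a hard stop (over 30 N there is too rough); springs back when let go; counts as pressed beyond 0.004
- key_yellow (a joint): yellow key (fan speed), like the green key
- key_blue (a joint): blue key (run-on), like the green key
- key_red (a joint): red key (cancel), like the green key; must not be pressed
- salt_shaker: salt shaker with a grey top, diameter 44, 90 high, loose, well to the left of the extractor; origin at the centre of its underside
- honey_jar: honey jar with a red lid, diameter 65, 100 high, loose, behind the extractor, before the canisters; origin at the centre of its underside
- plum: plum, diameter 37, loose, well to the left of the extractor; origin at its underside

How it is judged:
By the outcome, as a careful person would: the job done as asked, in the order asked, and still so for the second after the job is handed in, with the robot touching nothing.
It also fails if it takes over 58 s, if anything falls off the work surface, if the arm or the gripper's body presses on something with over 40 N, if the wrist force passes 120 N, or if a joint passes its speed limit or range.

## Working session

There is one attempt and no reset: what is moved stays moved. The work goes in short steps, Python scripts to look and compute and a tool call to move; the robot and the scene stay as the last step left them, time stands still between calls to the robot, and variables do not carry over. Pictures are saved under pics/ and viewed, and the job is handed in when it is done.

Besides the shell and the picture viewer there is one more tool, called in YAML: its name, and indented under it one key for each argument. drive_tool: Moves the arm, as the interface text tells. Its arguments: {"type":"object","properties":{"deltas":{"type":"array","items":{"type":"array","items":{"type":"number"}}},"force":{"type":"number"}},"required":["deltas"]}

```bash
mkdir -p pics; ls
cat > h.py <<'E'
from plant import env
import numpy as np, cv2
def snap(n,f):
    s=env.sense(); ci=env.camera_info(n); im=env.grab_frame(n); cv2.imwrite('pics/'+f,im); return s,ci,im
E
python3 - <<'E'
from h import *
for n in ("scene","side","wrist"):
    s,ci,im=snap(n,n+"0.png"); print(n,{k:np.round(v,4).tolist() for k,v in ci.items()})
print(s)
E
```

```text
pics
scene {'fx': 500.4605, 'fy': 500.4605, 'cx': 310.1602, 'cy': 197.176, 'R': [[-0.6653, -0.7465, -0.0104], [-0.5576, 0.5062, -0.6578], [0.4963, -0.4319, -0.7531]], 't': [0.4982, 0.3188, 1.3842]}
side {'fx': 394.05, 'fy': 394.05, 'cx': 315.4376, 'cy': 207.9799, 'R': [[-0.9928, -0.1197, -0.0077], [-0.0345, 0.3463, -0.9375], [0.1149, -0.9305, -0.3479]], 't': [0.6072, 0.0761, 1.0568]}
wrist {'fx': 309.5316, 'fy': 309.5316, 'cx': 317.999, 'cy': 201.807, 'R': [[0.3547, -0.935, -0.0023], [-0.8841, -0.3361, 0.3247], [-0.3044, -0.1131, -0.9458]], 't': [-0.6739, -0.0434, 0.3819]}
{'time_s': 0.1, 'joint_positions': array([-1.35900798e+00,  2.87125650e-01,  1.57804811e+00, -2.30933124e-05,
        1.27859060e+00, -1.50022408e-01]), 'joint_vel': array([-0.00100519, -0.00305675, -0.00307213,  0.00085489,  0.00037095,
        0.00092898]), 'effort': array([ 8.81887972e-04, -4.07298410e+01, -2.93696862e+01, -1.64540211e-04,
        3.41887157e-03,  5.16108543e-06]), 'eef_pos': array([ 0.23881856, -0.63074303,  0.24904358]), 'tool_rot': array([ 9.83680020e-01,  1.79923426e-01, -4.45773086e-05, -1.08499265e-03]), 'force': array([-0.30611767, -0.34004954,  0.56914245]), 'wrist_torque': array([-0.02598294, -0.07211774,  0.0176685 ]), 'grip_width': 0.08542236367014269}
```

View pics/scene0.png

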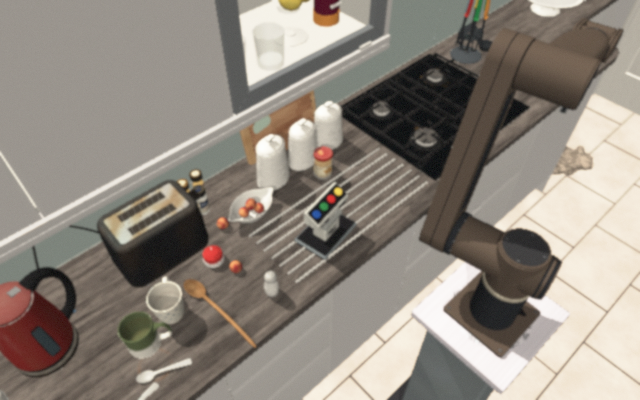

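View pics/side0.png

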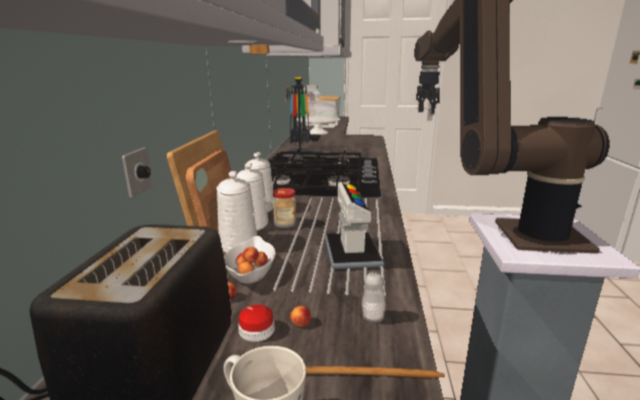

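View pics/wrist0.png

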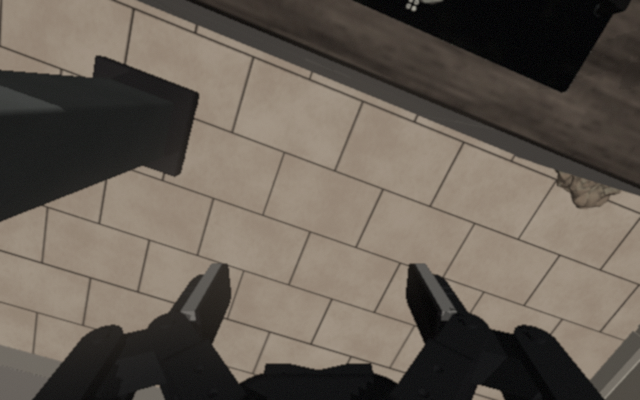

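The scene view shows the extractor at about (326,220), with keys from (316,214) to (338,191). In the side view it is at (353,225), and the arm is well clear of it. I'll zoom in next.

Run:
```python
import cv2
a=cv2.imread('pics/scene0.png')[170:260,280:370]; b=cv2.imread('pics/side0.png')[170:280,310:400]
cv2.imwrite('pics/z0.png',cv2.hconcat([cv2.resize(a,(396,396),interpolation=cv2.INTER_CUBIC),cv2.resize(b,(324,396),interpolation=cv2.INTER_CUBIC)]))
```

```text
(no output)
```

View pics/z0.png

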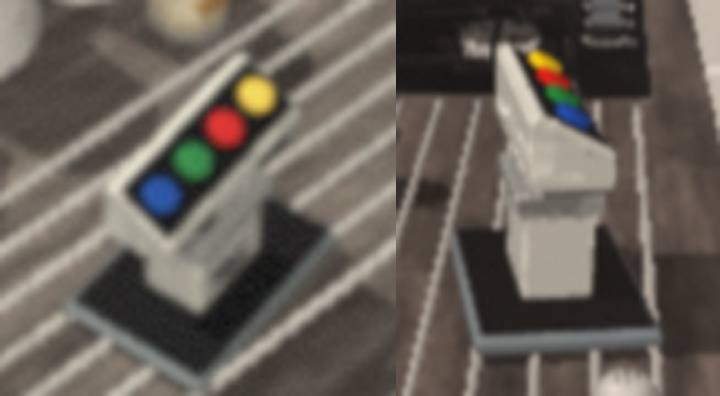

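```bash
cat >> h.py <<'E'
HUE={'blue':(105,130),'green':(45,85),'red':(0,8),'yellow':(20,32)}
def keys(im,roi):
    x0,y0,x1,y1=roi; h=cv2.cvtColor(im,cv2.COLOR_BGR2HSV); out={}
    for k,(a,b) in HUE.items():
        m=((h[...,0]>=a)&(h[...,0]<=b)&(h[...,1]>110)&(h[...,2]>60)).astype(np.uint8)
        if k=='red': m|=((h[...,0]>=173)&(h[...,1]>110)&(h[...,2]>60)).astype(np.uint8)
        mm=np.zeros_like(m); mm[y0:y1,x0:x1]=m[y0:y1,x0:x1]
        n,l,st,c=cv2.connectedComponentsWithStats(mm)
        if n>1:
            i=1+np.argmax(st[1:,4]); out[k]=(c[i],int(st[i,4]),st[i,:4].tolist())
    return out
def tri(obs):
    A=[];b=[]
    for ci,(u,v) in obs:
        R=np.array(ci['R']);t=np.array(ci['t']);p=np.array([(u-ci['cx'])/ci['fx'],(v-ci['cy'])/ci['fy']])
        for i in (0,1):
            A.append(R[i]-p[i]*R[2]); b.append(p[i]*t[2]-t[i])
    A=np.array(A);b=np.array(b); X,r,_,_=np.linalg.lstsq(A,b,rcond=None); return X,np.abs(A@X-b).max()
def proj(ci,X):
    c=np.array(ci['R'])@X+np.array(ci['t']); return np.array([ci['fx']*c[0]/c[2]+ci['cx'],ci['fy']*c[1]/c[2]+ci['cy']])
E
python3 - <<'E'
from h import *
S=cv2.imread('pics/scene0.png');D=cv2.imread('pics/side0.png')
a=keys(S,(305,180,350,225));b=keys(D,(340,178,370,212))
cs,cd=env.camera_info('scene'),env.camera_info('side')
for k in HUE:
    print(k,a.get(k),b.get(k))
    X,r=tri([(cs,a[k][0]),(cd,b[k][0])]);print(X.round(4),r)
E
```

```text
blue (array([316.13253012, 213.6746988 ]), 83, [311, 209, 11, 10]) (array([358.8       , 201.75555556]), 45, [354, 199, 10, 7])
[0.4902 0.2051 0.1542] 0.000920621274885125
green (array([323.47058824, 206.07352941]), 68, [319, 202, 10, 9]) (array([355.4516129 , 196.25806452]), 31, [351, 194, 10, 6])
[0.4978 0.1701 0.1544] 0.000133819483053077
red (array([330.77011494, 198.47126437]), 87, [326, 194, 11, 10]) (array([352.91666667, 191.38888889]), 36, [348, 189, 11, 6])
[0.5047 0.1348 0.1545] 0.00015981400625186826
yellow (array([337.61445783, 191.37349398]), 83, [333, 187, 10, 10]) (array([350.20512821, 186.15384615]), 39, [346, 184, 11, 5])
[0.5115 0.1013 0.1562] 0.0008581489934387232
```

The key tops triangulate to about (0.501, 0.153, 0.155) with a yaw of about 0.2 rad. I'll swing round in an arc, rising slightly.

drive_tool:
  deltas:
    - [0,0,-0.1,6,-1,-0.8,8.5]
    - [0,0,-0.1,6,-1,-0.8,8.5]
    - [0,0,-0.1,6,-1,-0.8,8.5]
    - [0,0,-0.1,6,-1,-0.8,8.5]
    - [0,0,-0.1,6,-1,-0.8,8.5]
  force: 40

```text
time_s: 0.78
eef_pos: [0.4648, -0.428, 0.2864]
tool_rot: [0.907, 0.421, 0.0, -0.004]
force: [0.1, -0.1, 0.4]
grip_width: 0.0847
```

drive_tool:
  deltas:
    - [0,0,-0.1,6,-1.5,-1,8.5]
    - [0,0,-0.1,6,-1.5,-1,8.5]
    - [0,0,-0.1,6,-1.5,-1,8.5]
    - [0,0,-0.1,6,-1.5,-1,8.5]
    - [0,0,-0.1,6,-1.5,-1,8.5]

```text
time_s: 1.4
eef_pos: [0.5405, -0.1321, 0.3356]
tool_rot: [0.769, 0.639, 0.001, -0.005]
force: [0.3, -0.6, -0.5]
grip_width: 0.0852
```

drive_tool:
  deltas:
    - [0,0,-0.1,6,-1,-0.5,8.5]
    - [0,0,-0.1,6,-1,-0.5,8.5]
    - [0,0,-0.1,5,-1,0,8.5]
    - [0,0,-0.1,2,-0.5,0,8.5]
    - [0,0,0,0,0,0,8.5]

```text
time_s: 2.02
eef_pos: [0.5158, 0.0672, 0.3477]
tool_rot: [0.619, 0.785, 0.003, -0.004]
force: [0.0, 0.1, 0.5]
grip_width: 0.085
```

Run:
```python
from h import *
s,ci,im=snap('wrist','w1.png'); print(s['eef_pos'],s['tool_rot'],s['joint_positions'],s['joint_vel'].max())
print(keys(im,(0,0,640,400)))
```

```text
[0.51575097 0.06724396 0.34771797] [ 0.61932666  0.7851155   0.00286853 -0.00446264] [-0.06999351 -0.1198234   1.83386822  0.00986118  1.43170212 -0.30638555] 0.0047392228856363424
{'blue': (array([326.16099071,  29.7244582 ]), 646, [313, 15, 27, 30]), 'green': (array([324.25242718,  72.10485437]), 515, [312, 59, 25, 27]), 'red': (array([513.864,  42.368]), 1375, [482, 9, 60, 59]), 'yellow': (array([321.14430894, 148.16869919]), 492, [309, 136, 25, 25])}
```

View pics/w1.png

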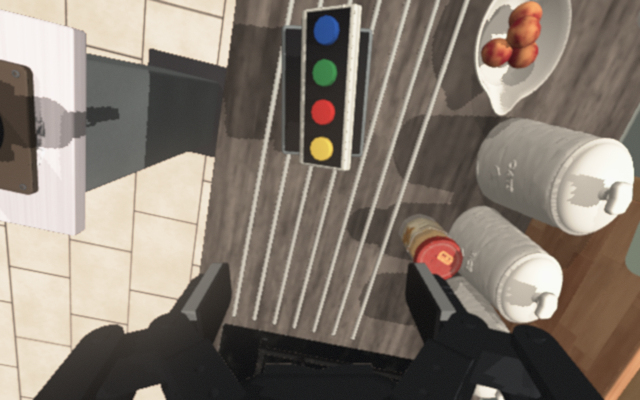

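The keys are in a row from (326,30) blue to (321,148) yellow. I'll move over the head for a second wrist view.

drive_tool:
  deltas:
    - [0,0,0,4,0.4,0,8.5]
    - [0,0,0,4,0.4,0,8.5]
    - [0,0,0,0.5,0,0,8.5]
    - [0,0,0,0,0,0,8.5]
    - [0,0,0,0,0,0,8.5]

```text
time_s: 2.7
eef_pos: [0.5067, 0.1464, 0.347]
tool_rot: [0.626, 0.78, 0.001, -0.004]
force: [-0.2, -0.2, -0.4]
grip_width: 0.0849
```

Run:
```python
from h import *
import pickle
s,ci,im=snap('wrist','w2.png'); print(s['eef_pos'],s['tool_rot'],s['joint_positions'])
b=keys(im,(200,0,420,400));print({k:b[k][0].round(1) for k in b})
pickle.dump((ci,b),open('w2.pkl','wb'))
```

```text
[0.50668845 0.14640545 0.34698863] [ 0.62600748  0.77980548  0.00119249 -0.00407772] [ 0.08551469 -0.10194101  1.81882724  0.00743006  1.42896438 -0.13348747]
{'blue': array([315.2, 118.8]), 'green': array([314.5, 154.7]), 'red': array([313.9, 188.5]), 'yellow': array([313.3, 219.8])}
```

View pics/w2.png

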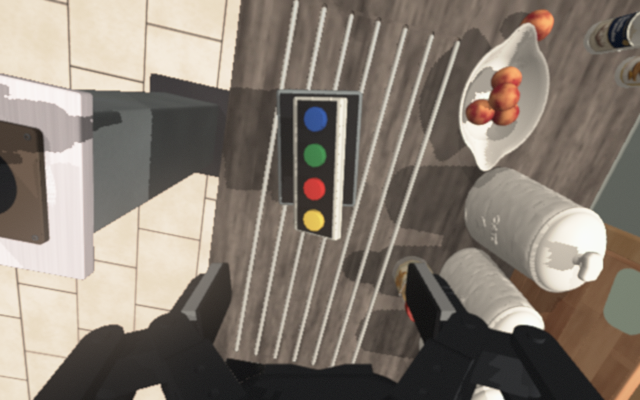

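```bash
cat >> h.py <<'E'
from scipy.spatial.transform import Rotation as Ro
def camfrom(ci,s0,p1,q1):
    # rigid camera: tool->cam from ci at state s0(p,q)
    p0,q0=s0; Rt0=Ro.from_quat(q0).as_matrix(); R=np.array(ci['R']);t=np.array(ci['t'])
    A=R@Rt0; b=R@p0+t; Rt1=Ro.from_quat(q1).as_matrix(); Rn=A@Rt1.T; d=dict(ci); d['R']=Rn; d['t']=b-Rn@p1; return d
E
python3 - <<'E'
from h import *
import pickle
ci2,b2=pickle.load(open('w2.pkl','rb'))
s=env.sense()
p2,q2=np.array([0.50668845,0.14640545,0.34698863]),[0.62600748,0.77980548,0.00119249,-0.00407772]
ci1=camfrom(ci2,(p2,q2),np.array([0.51575097,0.06724396,0.34771797]),[0.61932666,0.7851155,0.00286853,-0.00446264])
pickle.dump((ci1,ci2),open('ci12.pkl','wb'))
W1=cv2.imread('pics/w1.png');b1=keys(W1,(290,0,360,180))
S=cv2.imread('pics/scene0.png');D=cv2.imread('pics/side0.png')
a=keys(S,(305,180,350,225));b=keys(D,(340,178,370,212))
cs,cd=env.camera_info('scene'),env.camera_info('side')
P={}
for k in HUE:
    X,r=tri([(ci1,b1[k][0]),(ci2,b2[k][0])]); Y,r2=tri([(ci1,b1[k][0]),(ci2,b2[k][0]),(cs,a[k][0]),(cd,b[k][0])])
    Z,_=tri([(ci1,b1[k][0]),(ci2,b2[k][0]),(cs,a[k][0])])
    print(k,X.round(4),Y.round(4),r2,Z.round(4)); P[k]=Y
d=P['blue']-P['yellow'];print(np.linalg.norm(d),np.arctan2(-d[0],d[1]),sum(P.values())/4)
z=lambda f,x0,y0,x1,y1,k:cv2.resize(cv2.imread(f)[y0:y1,x0:x1],None,fx=k,fy=k,interpolation=cv2.INTER_CUBIC)
cv2.imwrite('pics/z2.png',cv2.hconcat([z('pics/w2.png',260,80,380,260,3.2),z('pics/w1.png',260,0,380,180,3.2)]))
E
```

```text
blue [0.4891 0.2075 0.1556] [0.4894 0.2071 0.1555] 0.0016206540004622405 [0.489  0.2071 0.1582]
green [0.4961 0.1724 0.1549] [0.4966 0.1721 0.1556] 0.0010208878464762483 [0.496  0.1723 0.1577]
red [0.5031 0.1368 0.1545] [0.5036 0.1366 0.1556] 0.0010030915349024117 [0.503  0.1371 0.1577]
yellow [0.5102 0.1016 0.1546] [0.5107 0.1021 0.1567] 0.0015574980958579232 [0.5101 0.1021 0.1566]
0.10720974410408302 0.20016310535179485 [0.50007865 0.15446484 0.15585286]
```

View pics/z2.png

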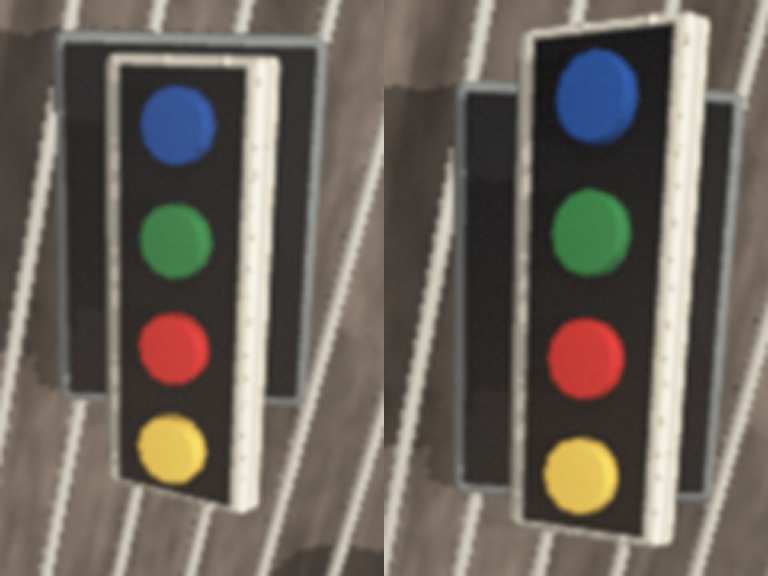

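Run:
```python
from h import *
import pickle
ci1,ci2=pickle.load(open('ci12.pkl','rb'))
A=[(278.1,90.3),(361.9,92.5),(353.8,205.6),(281.3,204.1)];B=[(283.1,26.3),(371.9,29.7),(361.3,155.3),(283.1,152.5)]
P=[]
for a,b in zip(A,B):
    X,r=tri([(ci2,a),(ci1,b)]);P.append(X);print(X.round(4),r)
P=np.array(P);c=P.mean(0);print(c,[np.linalg.norm(P[i]-P[(i+1)%4]).round(4) for i in range(4)])
d=P[0]-P[3]+P[1]-P[2];print('yaw',np.arctan2(-d[0],d[1]))
k=np.array([.5001,.1545]); e=np.array([np.cos(.2),np.sin(.2)]);print('key rel',(k-c[:2])@e,(k-c[:2])@np.array([-e[1],e[0]]))
# head top-back edge points (zoom px) left-back, right-back ; left-front,right-front
w2=[(279,57),(257,512),(107,55),(113,478)];w1=[(710,17),(672,545),(527,32),(513,520)]
for a,b in zip(w2,w1):
    X,r=tri([(ci2,(a[0]/3.2+260,a[1]/3.2+80)),(ci1,((b[0]-384)/3.2+260,b[1]/3.2))]); print(X.round(4),r,((X[:2]-c[:2])@e).round(4),((X[:2]-c[:2])@np.array([-e[1],e[0]])).round(4))
```

```text
[0.4302 0.225  0.0144] 0.000429259379755631
[0.5443 0.2473 0.0192] 0.00036611655701124235
[0.5748 0.0865 0.0242] 0.00023572081853751037
[0.4645 0.0636 0.0219] 0.0011032795605499524
[0.50347853 0.15561157 0.0199344 ] [np.float64(0.1164), np.float64(0.1637), np.float64(0.1127), np.float64(0.1651)]
yaw 0.19843222309902284
key rel -0.0035320166338978116 -0.0004182005989856349
[0.5153 0.2335 0.1566] 9.019146151734159e-05 0.027 0.074
[0.5439 0.0876 0.1619] 2.6436112579686366e-05 0.0261 -0.0747
[0.4637 0.2226 0.1358] 0.0009923468870551844 -0.0257 0.0735
[0.4929 0.0789 0.1387] 0.0004476166146207827 -0.0257 -0.0731
```

```bash
cat >> h.py <<'E'
C=np.array([.5037,.1556]); YAW=.2
ex=np.array([np.cos(YAW),np.sin(YAW),0]); ey=np.array([-ex[1],ex[0],0]); ez=np.array([0,0,1.])
def go(target,tilt=0.):
    # tool y = extractor x tilted; tool z = down tilted away from robot
    s=env.sense(); R0=Ro.from_quat(s['tool_rot'])
    zt=-np.cos(tilt)*ez+np.sin(tilt)*ex; yt=np.cos(tilt)*ex+np.sin(tilt)*ez; xt=np.cross(yt,zt)
    Rt=Ro.from_matrix(np.column_stack([xt,yt,zt]))
    rv=(R0.inv()*Rt).as_rotvec(); d=R0.inv().apply(np.array(target)-s['eef_pos'])*100
    print('t',round(s['time_s'],2),'turn',rv.round(4),'shift cm',d.round(2),'F',s['force'].round(1),'grip',round(s['grip_width'],4),'pos',s['eef_pos'].round(4)); return rv,d
E
python3 -c "
from h import *
go([.5037,.1556,.124])"
```

```text
t 2.75 turn [-0.0034 -0.0078  0.0178] shift cm [ 8.00e-01 -2.00e-02  2.23e+01] F [ 0.8 -0.3 -0.1] grip 0.0851 pos [0.5067 0.1463 0.347 ]
```

drive_tool:
  deltas:
    - [0,-0.008,0.018,0.8,0,4,8.5]
    - [0,0,0,0,0,4,8.5]
    - [0,0,0,0,0,4,8.5]
    - [0,0,0,0,0,3,8.5]
    - [0,0,0,0,0,0,8.5]

```text
time_s: 3.38
eef_pos: [0.5069, 0.1497, 0.1947]
tool_rot: [0.636, 0.771, -0.0, 0.001]
force: [-0.8, -0.5, -0.2]
grip_width: 0.0847
```

```bash
python3 -c "
from h import *
go([.5037,.1556,.124])"
```

```text
t 3.38 turn [ 0.0007  0.002  -0.009 ] shift cm [ 0.65 -0.21  7.07] F [-0.8 -0.5 -0.2] grip 0.0847 pos [0.5069 0.1497 0.1947]
```

drive_tool:
  deltas:
    - [0,0,-0.009,0.8,-0.25,0,8.5]
    - [0,0,0,0,0,2.5,8.5]
    - [0,0,0,0,0,2.5,8.5]
    - [0,0,0,0,0,1.7,8.5]
    - [0,0,0,0,0,0,8.5]

```text
time_s: 4.0
eef_pos: [0.5089, 0.1582, 0.1356]
tool_rot: [0.633, 0.774, 0.006, 0.007]
force: [-0.4, 1.3, -0.1]
grip_width: 0.0847
```

```bash
python3 -c "
from h import *
go([.5037,.1556,.124])
for n in ('side','scene'): snap(n,n+'3.png')
z=lambda f,x0,y0,x1,y1,k:cv2.resize(cv2.imread(f)[y0:y1,x0:x1],None,fx=k,fy=k,interpolation=cv2.INTER_CUBIC)
cv2.imwrite('pics/z3.png',cv2.hconcat([z('pics/side3.png',300,140,400,280,3.8),z('pics/scene3.png',280,120,380,260,3.8)]))
"
```

```text
t 4.0 turn [ 0.0169  0.003  -0.0001] shift cm [-0.15 -0.58  1.16] F [-0.4  1.3 -0.1] grip 0.0847 pos [0.5089 0.1582 0.1356]
```

View pics/z3.png

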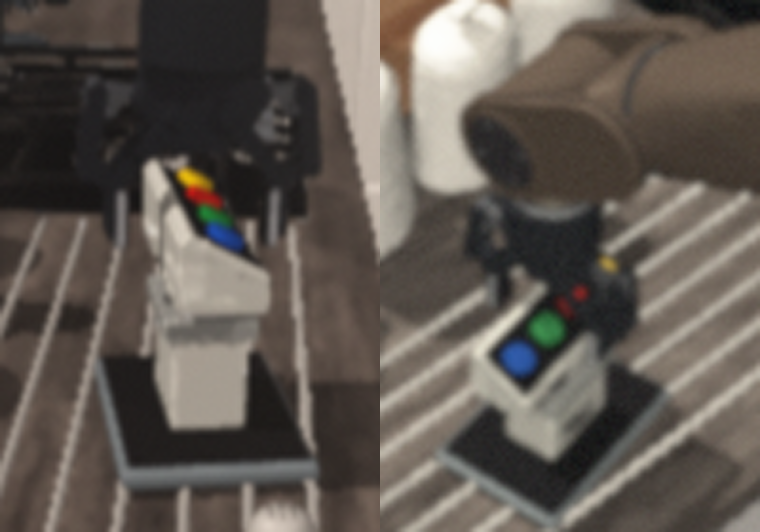

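drive_tool:
  deltas:
    - [0.017,0.003,0,-0.15,-0.6,0.2,8.5]
    - [0,0,0,0,0,0.5,8.5]
    - [0,0,0,0,0,0.4,8.5]
    - [0,0,0,0,0,0,8.5]
    - [0,0,0,0,0,0,8.5]

```text
time_s: 4.72
eef_pos: [0.5055, 0.1556, 0.1278]
tool_rot: [0.633, 0.774, 0.002, 0.002]
force: [-0.1, -0.9, 0.3]
grip_width: 0.0853
```

```bash
python3 -c "
from h import *
go([.5037,.1556,.124]); print(env.sense()['joint_positions'])"
```

```text
t 4.72 turn [ 0.006   0.0005 -0.0003] shift cm [ 0.04 -0.17  0.37] F [-0.1 -0.9  0.3] grip 0.0853 pos [0.5055 0.1556 0.1278]
[ 1.06606697e-01  1.00938554e-01  2.03290049e+00  8.98550220e-05
  1.00177269e+00 -9.31310234e-02]
```

drive_tool:
  deltas:
    - [0.006,0,0,0,-0.2,0.4,8.5]
    - [0,0,0,0,0,0,7]
    - [0,0,0,0,0,0,4]
    - [0,0,0,0,0,0,4]
    - [0,0,0,0,0,0,4]
  force: 40

```text
time_s: 5.35
eef_pos: [0.5034, 0.1552, 0.1235]
tool_rot: [0.633, 0.774, -0.0, -0.0]
force: [0.7, 0.5, -0.4]
grip_width: 0.0537
```

```bash
python3 -c "
from h import *
go([.5037,.1556,.124])"
```

```text
t 5.35 turn [-0.0008  0.0004 -0.0006] shift cm [ 0.04  0.03 -0.05] F [ 0.7  0.5 -0.4] grip 0.0537 pos [0.5034 0.1552 0.1235]
```

drive_tool:
  deltas:
    - [0,0,0,0,0,0,4]
    - [0,0,0,0,0,-0.5,4]
    - [0,0,0,0,0,-1,4]
    - [0,0,0,0,0,-1,4]
    - [0,0,0,0,0,0,4]
  force: 60

```text
time_s: 5.98
eef_pos: [0.5035, 0.1552, 0.1435]
tool_rot: [0.633, 0.774, 0.0, -0.0]
force: [0.2, 0.1, 3.7]
grip_width: 0.0531
```

```bash
python3 -c "
from h import *
go([.5037,.1556,.124])
for n in ('side','scene'): snap(n,n+'4.png')
z=lambda f,x0,y0,x1,y1,k:cv2.resize(cv2.imread(f)[y0:y1,x0:x1],None,fx=k,fy=k,interpolation=cv2.INTER_CUBIC)
cv2.imwrite('pics/z4.png',cv2.hconcat([z('pics/side4.png',300,140,400,280,3.8),z('pics/scene4.png',280,120,380,260,3.8)]))
"
```

```text
t 5.97 turn [ 0.0001 -0.0002 -0.0006] shift cm [0.04 0.03 1.95] F [0.2 0.1 3.7] grip 0.0531 pos [0.5035 0.1552 0.1435]
```

View pics/z4.png

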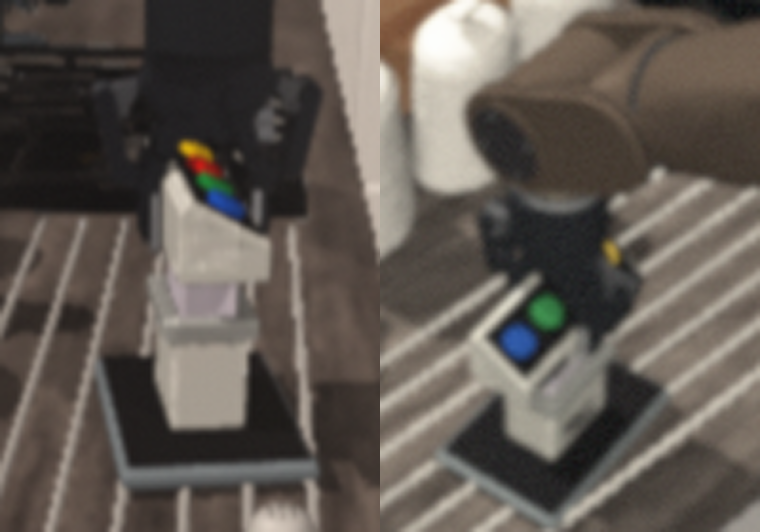

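The head is rising and the lilac-grey mast shows above the ring at about (205,295) in the zoom. I'll keep pulling up.

drive_tool:
  deltas:
    - [0,0,0,0,0,-0.5,4]
    - [0,0,0,0,0,-0.5,4]
    - [0,0,0,0,0,-0.5,4]
    - [0,0,0,0,0,0,4]
    - [0,0,0,0,0,0,4]

```text
time_s: 6.7
eef_pos: [0.5034, 0.1552, 0.1528]
tool_rot: [0.633, 0.774, 0.001, 0.0]
force: [3.8, 0.8, -0.7]
grip_width: 0.0532
```

```bash
cat > look.py <<'E'
import sys
from h import *
n=sys.argv[1]
go([.5037,.1556,.124])
for c in ('side','scene'): snap(c,c+n+'.png')
z=lambda f,x0,y0,x1,y1,k:cv2.resize(cv2.imread(f)[y0:y1,x0:x1],None,fx=k,fy=k,interpolation=cv2.INTER_CUBIC)
cv2.imwrite('pics/z%s.png'%n,cv2.hconcat([z('pics/side%s.png'%n,325,170,385,260,6),z('pics/scene%s.png'%n,295,170,365,260,6)]))
E
python3 look.py 5
```

```text
t 6.7 turn [ 0.0011 -0.0007 -0.0005] shift cm [0.03 0.03 2.88] F [ 3.8  0.8 -0.7] grip 0.0532 pos [0.5034 0.1552 0.1528]
```

View pics/z5.png

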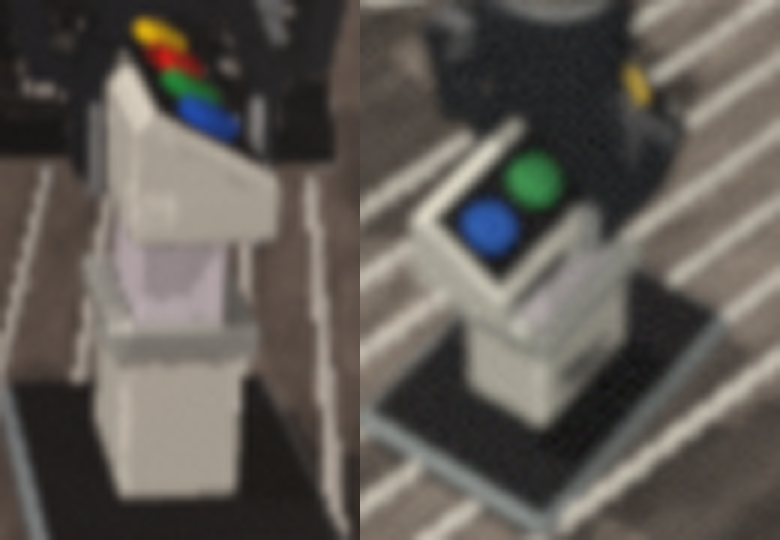

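drive_tool:
  deltas:
    - [0,0,0,0,0,-0.4,4]
    - [0,0,0,0,0,-0.4,4]
    - [0,0,0,0,0,0,4]
    - [0,0,0,0,0,0,4]
    - [0,0,0,0,0,0,4]

```text
time_s: 7.42
eef_pos: [0.5034, 0.1552, 0.1572]
tool_rot: [0.633, 0.774, 0.001, 0.0]
force: [5.3, 1.3, -0.6]
grip_width: 0.0532
```

```bash
python3 look.py 6
```

```text
t 7.42 turn [ 0.0018 -0.001  -0.0004] shift cm [0.03 0.03 3.32] F [ 5.3  1.3 -0.6] grip 0.0532 pos [0.5034 0.1552 0.1572]
```

View pics/z6.png

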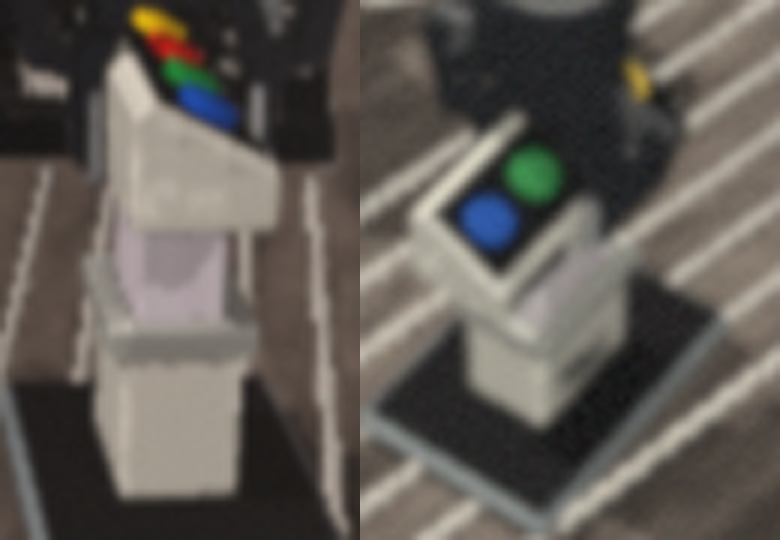

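drive_tool:
  deltas:
    - [0.002,0,0,0,0,-0.5,4]
    - [0.001,0,0,0,0,-0.5,4]
    - [0,0,0,0,0,-0.4,4]
    - [0,0,0,0,0,0,4]
    - [0,0,0,0,0,0,4]

```text
time_s: 8.15
eef_pos: [0.5035, 0.1552, 0.1651]
tool_rot: [0.633, 0.774, 0.001, 0.0]
force: [5.5, 1.4, -0.0]
grip_width: 0.0533
```

```bash
python3 look.py 7
```

```text
t 8.15 turn [ 0.0017 -0.0012 -0.0004] shift cm [0.03 0.03 4.11] F [ 5.5  1.4 -0. ] grip 0.0533 pos [0.5035 0.1552 0.1651]
```

View pics/z7.png

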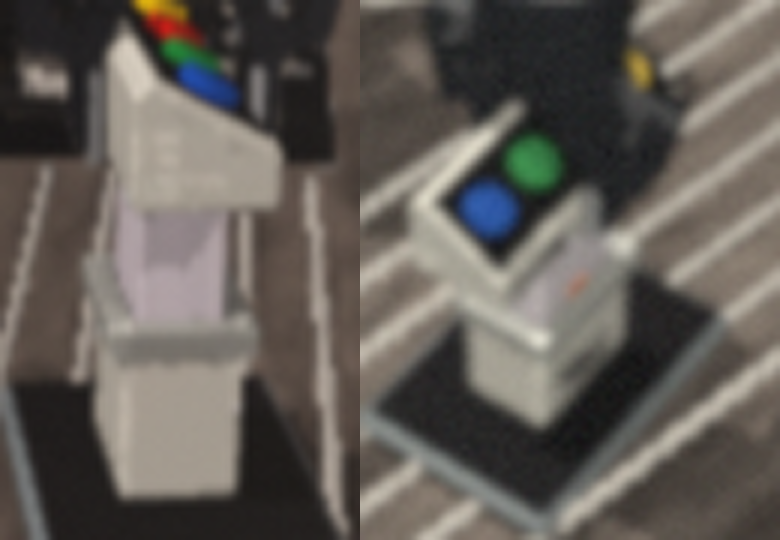

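The top of the orange button now shows at zoom (580,285), still held in. It needs a few more mm.

drive_tool:
  deltas:
    - [0.001,0,0,0,0,-0.5,4]
    - [0.001,0,0,0,0,-0.5,4]
    - [0,0,0,0,0,0,4]
    - [0,0,0,0,0,0,4]
    - [0,0,0,0,0,0,4]

```text
time_s: 8.88
eef_pos: [0.5035, 0.1552, 0.1714]
tool_rot: [0.633, 0.774, 0.001, 0.0]
force: [5.0, 2.7, -1.2]
grip_width: 0.0533
```

```bash
python3 look.py 8
```

```text
t 8.88 turn [ 0.0017 -0.0013 -0.0005] shift cm [0.03 0.02 4.74] F [ 5.   2.7 -1.2] grip 0.0533 pos [0.5035 0.1552 0.1714]
```

View pics/z8.png

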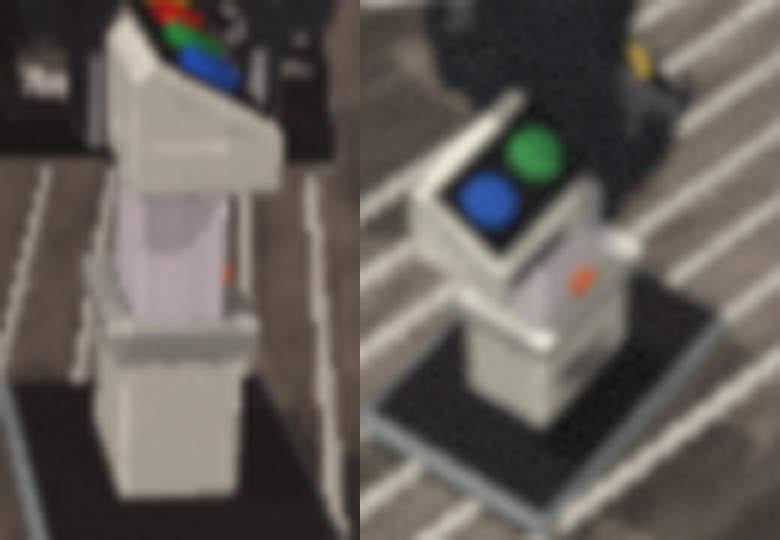

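drive_tool:
  deltas:
    - [0.001,0,0,0,0,-0.5,4]
    - [0,0,0,0,0,0,4]
    - [0,0,0,0,0,0,4]
    - [0,0,0,0,0,0,4]
    - [0,0,0,0,0,0,4]

```text
time_s: 9.6
eef_pos: [0.5034, 0.1552, 0.1748]
tool_rot: [0.633, 0.774, 0.001, 0.0]
force: [5.5, 1.4, 0.1]
grip_width: 0.0534
```

```bash
python3 look.py 9
```

```text
t 9.6 turn [ 0.0018 -0.0013 -0.0005] shift cm [0.03 0.03 5.08] F [5.5 1.4 0.1] grip 0.0534 pos [0.5034 0.1552 0.1748]
```

View pics/z9.png

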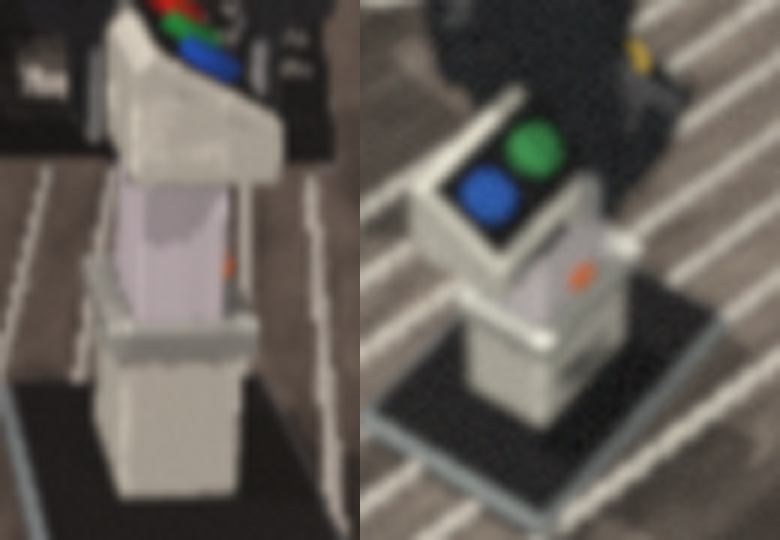

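The button looks proud in both views: side (229,267), scene (582,277). I'll test it by lowering the held head and feeling for the stop.

drive_tool:
  deltas:
    - [0,0,0,0,0,0.4,4]
    - [0,0,0,0,0,0.4,4]
    - [0,0,0,0,0,0,4]
    - [0,0,0,0,0,0,4]
    - [0,0,0,0,0,0,4]

```text
time_s: 10.32
eef_pos: [0.5034, 0.1552, 0.169]
tool_rot: [0.633, 0.774, 0.001, -0.0]
force: [3.1, 1.2, 2.8]
grip_width: 0.0538
```

```bash
python3 look.py 10
```

```text
t 10.32 turn [ 0.0011 -0.001  -0.0005] shift cm [0.03 0.03 4.5 ] F [3.1 1.2 2.8] grip 0.0538 pos [0.5034 0.1552 0.169 ]
```

View pics/z10.png

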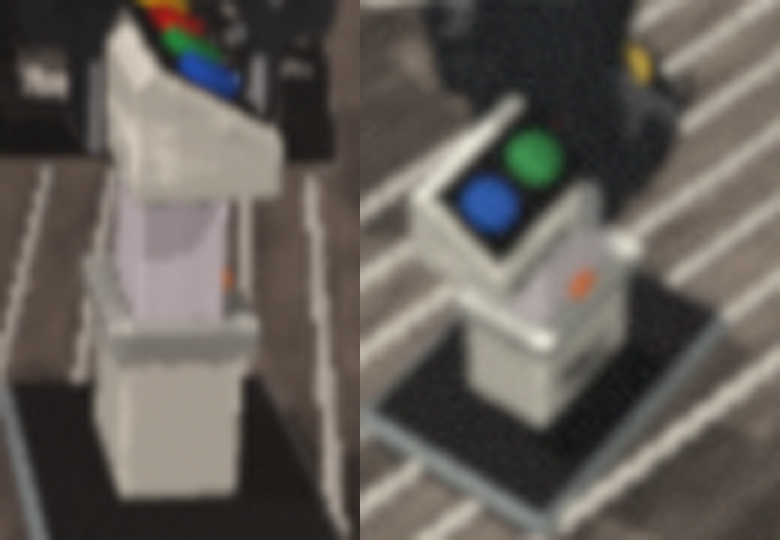

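drive_tool:
  deltas:
    - [0,0,0,0,0,0.4,4]
    - [0,0,0,0,0,0.2,4]
    - [0,0,0,0,0,0,4]
    - [0,0,0,0,0,0,4]
    - [0,0,0,0,0,0,4]

```text
time_s: 11.05
eef_pos: [0.5035, 0.1552, 0.169]
tool_rot: [0.633, 0.774, 0.0, -0.0]
force: [0.8, 0.1, 3.7]
grip_width: 0.0534
```

```bash
python3 look.py 11
```

```text
t 11.05 turn [-0.     -0.0005 -0.0005] shift cm [0.03 0.03 4.5 ] F [0.8 0.1 3.7] grip 0.0534 pos [0.5035 0.1552 0.169 ]
```

View pics/z11.png

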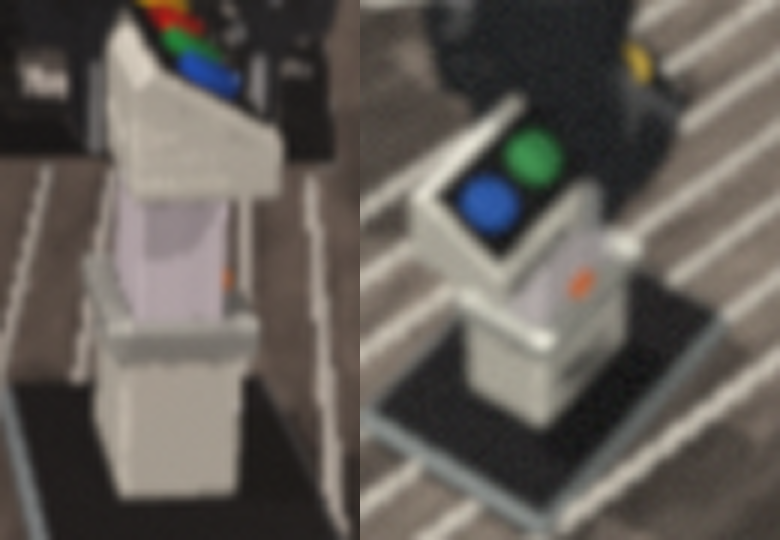

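Commanding 6 mm more down gave no motion at z = 0.1690, so the button is out and resting on the ring. I'll release and rise.

drive_tool:
  deltas:
    - [0,0,0,0,0,0,8.5]
    - [0,0,0,0,0,0,8.5]
    - [0,0,0,0,0,0,8.5]
    - [0,0,0,0,0,0,8.5]
    - [0,0,0,0,0,-2,8.5]

```text
time_s: 11.78
eef_pos: [0.502, 0.155, 0.1853]
tool_rot: [0.633, 0.774, -0.001, -0.001]
force: [1.2, -0.8, -0.3]
grip_width: 0.0854
```

drive_tool:
  deltas:
    - [0,0,0,0,0,-4,8.5]
    - [0,0,0,0,0,-5,8.5]
    - [0,0,0,0,0,-5,8.5]
    - [0,0,0,0,-0.5,-2,8.5]
    - [0,0,0,0,0,0,8.5]

```text
time_s: 12.4
eef_pos: [0.4977, 0.1539, 0.3511]
tool_rot: [0.633, 0.774, 0.0, -0.0]
force: [-0.3, -0.2, -0.5]
grip_width: 0.085
```

```bash
python3 look.py 12
python3 - <<'E'
from h import *
import pickle
s,ci,im=snap('wrist','w12.png');b=keys(im,(200,0,420,400));print({k:(b[k][0].round(1),b[k][1]) for k in b})
pickle.dump((ci,b),open('w12.pkl','wb')); print(s['joint_positions'],s['eef_pos'])
E
```

```text
t 12.4 turn [ 0.0002 -0.0008 -0.0004] shift cm [ 0.03  0.61 22.71] F [-0.3 -0.2 -0.5] grip 0.085 pos [0.4977 0.1539 0.3511]
{'blue': (array([322.7, 131.8]), 619), 'green': (array([322.3, 172.3]), 484), 'red': (array([322. , 209.8]), 559), 'yellow': (array([321.8, 244.3]), 505)}
[ 1.04635654e-01 -1.18505091e-01  1.83134385e+00  7.71008643e-04
  1.43324997e+00 -9.50709475e-02] [0.49705923 0.15383251 0.34845676]
```

View pics/z12.png

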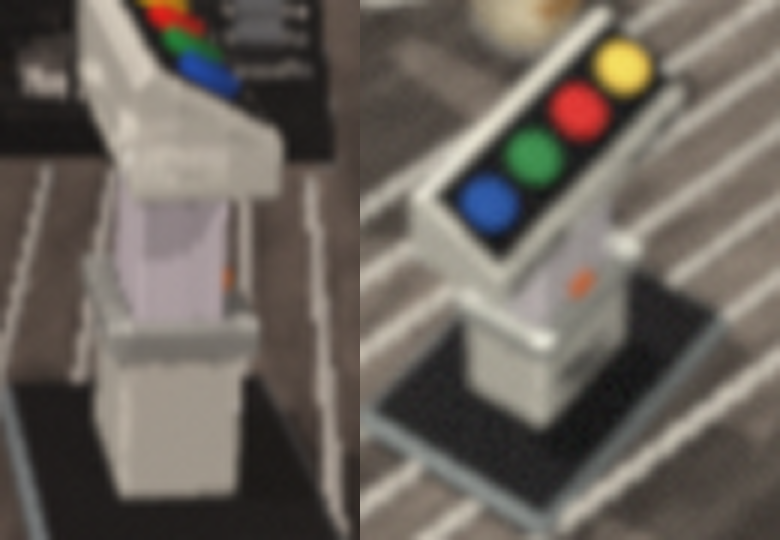

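View pics/w12.png

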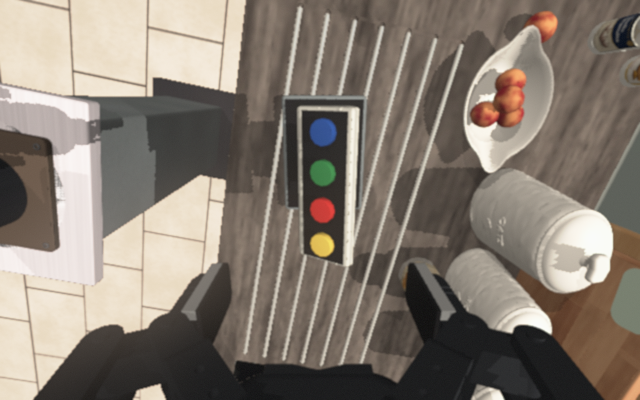

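Run:
```python
from h import *
import pickle
from scipy.optimize import least_squares
ci,b=pickle.load(open('w12.pkl','rb'))
a=keys(cv2.imread('pics/scene12.png'),(300,165,350,215));d=keys(cv2.imread('pics/side12.png'),(340,160,370,200))
cs,cd=env.camera_info('scene'),env.camera_info('side')
for k in HUE:
    o=[(ci,b[k][0]),(cs,a[k][0])]; X,r=tri(o); o2=o+([(cd,d[k][0])] if k in d else []); Y,r2=tri(o2); print(k,X.round(4),r.round(4),Y.round(4),r2, (Y-np.r_[C,0])@ex,(Y-np.r_[C,0])@ey)
J=np.array([[-1.359,.2871,1.5780,1.2786],[-.07,-.1198,1.8339,1.4317],[.0855,-.1019,1.8188,1.42896],[.1066,.1009,2.0329,1.00177],[.1046,-.1185,1.8313,1.43325]])
P=np.array([[.23882,-.63074,.24904],[.51575,.06724,.34772],[.50669,.14641,.34699],[.5055,.1556,.1278],[.49706,.15383,.34846]])
for j,p in zip(J,P): print(np.sqrt(p[0]**2+p[1]**2-.01).round(4),p[2],j[1:].sum())
def f(v):
    L1,L2,h,r0,Lt=v; q2,q23,q=J[:,1],J[:,1]+J[:,2],J[:,1:].sum(1)
    return np.r_[L1*np.sin(q2)+L2*np.sin(q23)+r0+Lt*np.sin(q)-np.sqrt(P[:,0]**2+P[:,1]**2-.01), L1*np.cos(q2)+L2*np.cos(q23)+h+Lt*np.cos(q)-P[:,2]]
r=least_squares(f,[.4,.4,.15,0,.25]);print(r.x,r.cost,r.fun.round(4))
```

```text
blue [0.4886 0.2075 0.2038] 0.0006 [0.4895 0.2066 0.2002] 0.001438538539893064 -0.003730217774693761 0.0528371592771029
green [0.4959 0.1727 0.2024] 0.0003 [0.4971 0.1719 0.2005] 0.0011586521198529431 -0.0032663006060860353 0.01729702041512074
red [0.5028 0.1376 0.203 ] 0.0004 [0.5039 0.1366 0.2009] 0.0007069188941630777 -0.0035879990577054144 -0.018654251853860934
yellow [0.51   0.1026 0.2025] 0.0002 [0.5116 0.1024 0.2027] 0.0027553539629360246 -0.0028693288385968343 -0.05372547196754727
0.667 0.24904 3.1437
0.5104 0.34772 3.1458000000000004
0.5179 0.34699 3.14586
0.5194 0.1278 3.1355700000000004
0.5106 0.34846 3.14605
[ 0.43861367  0.56506139 -0.58895405  0.00083948 -0.58177028] 2.7713125535786257e-07 [ 0.0001 -0.0003 -0.0001 -0.      0.0003  0.0005 -0.0001 -0.0001 -0.0002
 -0.0001]
```

```bash
cat >> h.py <<'E'
TH=np.pi/6
n=-np.sin(TH)*ex+np.cos(TH)*ez
KY={'blue':.0535,'green':.0177,'yellow':-.0539}
def key(k,gap): 
    p=np.r_[C,.2013]-.0035*ex+KY[k]*ey
    return go(p+n*(.019+gap),TH)
E
python3 -c "
from h import *
key('green',.05)"
```

```text
t 12.55 turn [-0.5301 -0.0013 -0.0008] shift cm [ 1.8  -3.03  8.66] F [ 1.2  0.6 -0.6] grip 0.0849 pos [0.4967 0.1538 0.3474]
```

drive_tool:
  deltas:
    - [-0.13,0,0,0.5,-0.8,0,0]
    - [-0.13,0,0,0.5,-0.8,0,0]
    - [-0.13,0,0,0.5,-0.8,0,0]
    - [-0.13,0,0,0.3,-0.5,0,0]
    - [0,0,0,0,0,0,0]
  force: 40

```text
time_s: 13.18
eef_pos: [0.4626, 0.1657, 0.3298]
tool_rot: [0.613, 0.749, 0.196, 0.158]
force: [0.5, 0.7, -0.9]
grip_width: 0.0002
```

```bash
python3 -c "
from h import *
key('green',.03);s=env.sense();print(s['joint_positions'])"
```

```text
t 13.18 turn [-0.0143 -0.0021 -0.0026] shift cm [-0.06 -3.3   8.01] F [ 0.5  0.7 -0.9] grip 0.0002 pos [0.4626 0.1657 0.3298]
[ 0.11655185 -0.45817462  2.18044042  0.0540517   0.91237689 -0.10336371]
```

drive_tool:
  deltas:
    - [-0.014,0,0,0,-1.7,1,0]
    - [0,0,0,0,-1.6,2,0]
    - [0,0,0,0,0,2.5,0]
    - [0,0,0,0,0,1.5,0]
    - [0,0,0,0,0,0,0]

```text
time_s: 13.8
eef_pos: [0.4707, 0.1665, 0.2484]
tool_rot: [0.614, 0.748, 0.196, 0.159]
force: [0.4, -0.5, 0.6]
grip_width: -0.0001
```

```bash
python3 -c "
from h import *
key('green',.02);s=env.sense();print(s['joint_positions'])"
```

```text
t 13.8 turn [-0.0134 -0.0016 -0.0038] shift cm [ 0.05 -0.02  1.52] F [ 0.4 -0.5  0.6] grip -0.0001 pos [0.4707 0.1665 0.2484]
[ 0.11644032 -0.37112682  2.26958673  0.06316779  0.73549336 -0.11608033]
```

Next, check the alignment in the pictures before pressing.

drive_tool:
  deltas:
    - [-0.013,0,-0.004,0,0,0.8,0]
    - [0,0,0,0,0,0.7,0]
    - [0,0,0,0,0,0,0]
    - [0,0,0,0,0,0,0]
    - [0,0,0,0,0,0,0]

```text
time_s: 14.42
eef_pos: [0.4795, 0.168, 0.2365]
tool_rot: [0.611, 0.748, 0.201, 0.164]
force: [0.0, -0.0, -0.4]
grip_width: 0.0002
```

```bash
python3 look.py 13; python3 -c "
from h import *
key('green',.0)
snap('wrist','w13.png')
z=lambda f,x0,y0,x1,y1,k:cv2.resize(cv2.imread(f)[y0:y1,x0:x1],None,fx=k,fy=k,interpolation=cv2.INTER_CUBIC)
cv2.imwrite('pics/y13.png',cv2.hconcat([z('pics/side13.png',310,120,410,220,4),z('pics/scene13.png',280,120,380,220,4)]))
"
```

```text
t 14.43 turn [ 0.5251 -0.0011  0.0008] shift cm [-1.71 -3.8  10.79] F [ 0.  -0.  -0.4] grip 0.0002 pos [0.4795 0.168  0.2365]
t 14.53 turn [ 0.0017 -0.0013  0.0005] shift cm [ 0.07 -0.23  2.03] F [-0.1 -0.   0.3] grip -0.0003 pos [0.4796 0.168  0.2365]
```

View pics/y13.png

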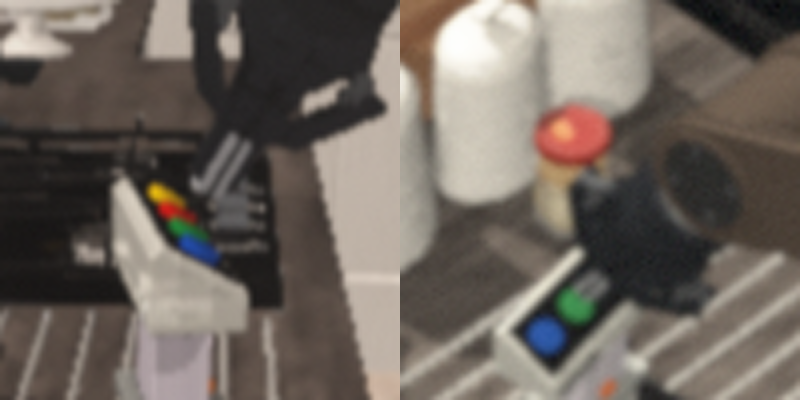

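View pics/w13.png

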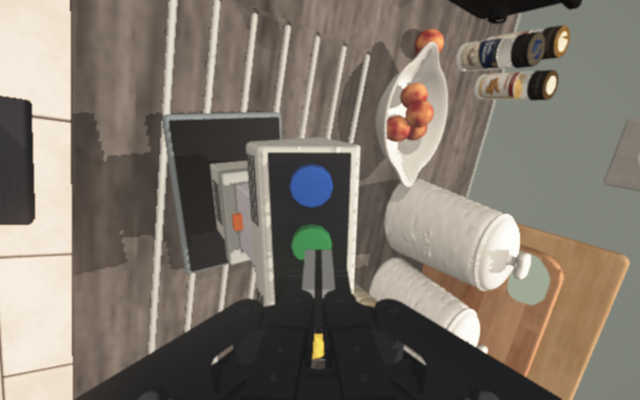

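The fingertips at (318,270) in the wrist view line up with the green key, and the orange button stands out at (237,222). I'll approach and feel for contact.

drive_tool:
  deltas:
    - [0,0,0,0.07,-0.23,0.8,0]
    - [0,0,0,0,0,0.6,0]
    - [0,0,0,0,0,0.1,0]
    - [0,0,0,0,0,0,0]
    - [0,0,0,0,0,0,0]

```text
time_s: 15.2
eef_pos: [0.485, 0.17, 0.2209]
tool_rot: [0.611, 0.748, 0.201, 0.164]
force: [-0.8, -0.2, -0.0]
grip_width: 0.0001
```

```bash
python3 -c "
from h import *
key('green',.0)"
```

```text
t 15.2 turn [ 0.0009 -0.0014  0.0005] shift cm [-0.01  0.05  0.4 ] F [-0.8 -0.2 -0. ] grip 0.0001 pos [0.485  0.17   0.2209]
```

drive_tool:
  deltas:
    - [0,0,0,0,0.05,0.2,0]
    - [0,0,0,0,0,0.2,0]
    - [0,0,0,0,0,0.2,0]
    - [0,0,0,0,0,0.1,0]
    - [0,0,0,0,0,0.1,0]

```text
time_s: 15.82
eef_pos: [0.4896, 0.1709, 0.2148]
tool_rot: [0.611, 0.748, 0.201, 0.164]
force: [-3.2, -0.7, 2.5]
grip_width: -0.0002
```

```bash
cat >> h.py <<'E'
def st(k):
    key(k,0); s=env.sense(); print('Fn',(s['force']@n).round(2))
E
python3 -c "
from h import *
st('green')"
```

```text
t 15.82 turn [ 0.0007 -0.0012  0.001 ] shift cm [-0.01 -0.04 -0.37] F [-3.2 -0.7  2.5] grip -0.0002 pos [0.4896 0.1709 0.2148]
Fn 3.85
```

drive_tool:
  deltas:
    - [0,0,0,0,0,0.15,0]
    - [0,0,0,0,0,0.15,0]
    - [0,0,0,0,0,0.15,0]
    - [0,0,0,0,0,0.15,0]
    - [0,0,0,0,0,0.15,0]

```text
time_s: 16.45
eef_pos: [0.4902, 0.1711, 0.2142]
tool_rot: [0.61, 0.751, 0.196, 0.161]
force: [-15.6, -5.7, 13.3]
grip_width: -0.0001
```

```bash
python3 -c "
from h import *
st('green')"
```

```text
t 16.45 turn [-0.0114 -0.0003  0.0068] shift cm [-0.02 -0.07 -0.44] F [-15.6  -5.7  13.3] grip -0.0001 pos [0.4902 0.1711 0.2142]
Fn 19.71
```

Green has hit its hard stop (19.7 N, under the 30 N limit). I'll back off.

drive_tool:
  deltas:
    - [0,0,0,0,0,-0.6,0]
    - [-0.011,0,0.006,0,0,-1,0]
    - [0,0,0,0,0,-1,0]
    - [0,0,0,0,0,0,0]
    - [0,0,0,0,0,0,0]

```text
time_s: 17.08
eef_pos: [0.4771, 0.1684, 0.2384]
tool_rot: [0.611, 0.748, 0.201, 0.165]
force: [0.3, 0.3, 0.7]
grip_width: -0.0001
```

```bash
python3 look.py 14;  python3 -c "
from h import *
key('yellow',.02)"
```

```text
t 17.07 turn [ 5.262e-01 -3.000e-04  2.000e-04] shift cm [-1.79 -3.71 11.07] F [0.3 0.3 0.7] grip -0.0001 pos [0.4771 0.1684 0.2384]
t 17.18 turn [ 0.0023 -0.0003  0.0001] shift cm [-7.17 -0.12  0.29] F [ 0.1 -0.1 -0.4] grip 0.0001 pos [0.4772 0.1684 0.2382]
```

View pics/z14.png

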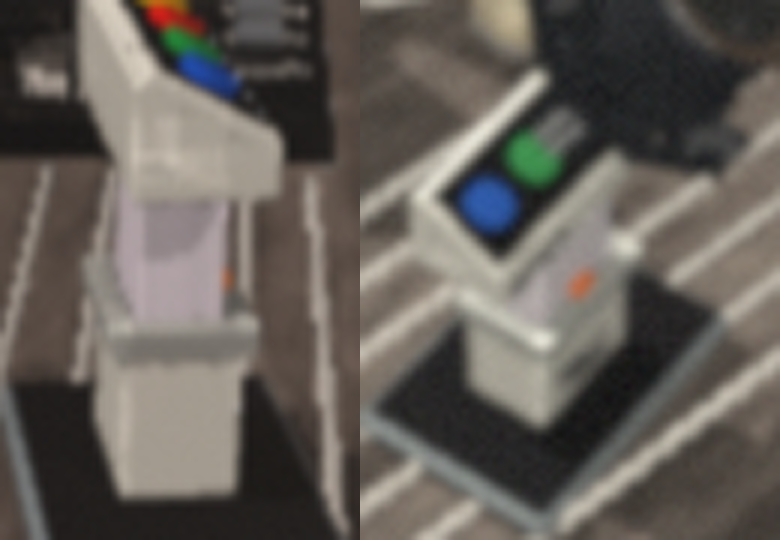

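The head and lock haven't moved, and green is back up. Next is yellow, lifting a little while passing red.

drive_tool:
  deltas:
    - [0,0,0,-1.2,0,-1,0]
    - [0,0,0,-3,0,0,0]
    - [0,0,0,-2.8,0,0,0]
    - [0,0,0,0,0,0,0]
    - [0,0,0,0,0,0,0]

```text
time_s: 17.8
eef_pos: [0.4861, 0.0978, 0.2452]
tool_rot: [0.611, 0.748, 0.201, 0.163]
force: [0.4, 0.3, 1.2]
grip_width: -0.0001
```

```bash
python3 -c "
from h import *
st('yellow')"
```

```text
t 17.8 turn [-0.0008 -0.0017  0.0005] shift cm [-0.08 -0.01  3.17] F [0.4 0.3 1.2] grip -0.0001 pos [0.4861 0.0978 0.2452]
Fn 0.82
```

drive_tool:
  deltas:
    - [0,0,0,-0.08,0,1.2,0]
    - [0,0,0,0,0,0.8,0]
    - [0,0,0,0,0,0.5,0]
    - [0,0,0,0,0,0,0]
    - [0,0,0,0,0,0,0]

```text
time_s: 18.42
eef_pos: [0.4985, 0.1021, 0.2206]
tool_rot: [0.61, 0.75, 0.2, 0.161]
force: [-0.3, 1.2, 0.1]
grip_width: -0.0004
```

```bash
python3 -c "
from h import *
st('yellow')"; python3 look.py 15
```

```text
t 18.43 turn [-0.0034 -0.0044  0.0034] shift cm [-0.25  0.1   0.38] F [-0.3  1.2  0.1] grip -0.0004 pos [0.4985 0.1021 0.2206]
Fn 0.06
t 18.43 turn [ 0.5202 -0.0034  0.0045] shift cm [ 5.11 -3.42  9.19] F [-0.3  1.2  0.1] grip -0.0004 pos [0.4985 0.1021 0.2206]
```

View pics/z15.png

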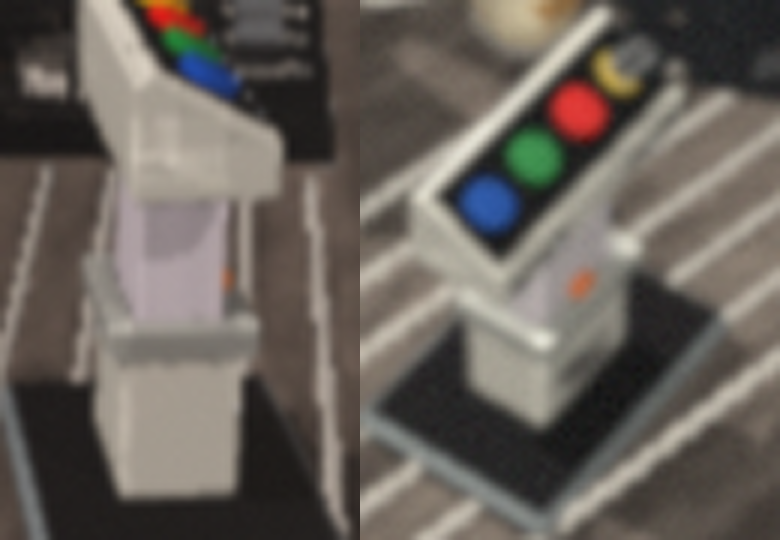

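drive_tool:
  deltas:
    - [-0.003,-0.004,0.003,-0.25,0.1,0,0]
    - [0,0,0,0,0,0.2,0]
    - [0,0,0,0,0,0.2,0]
    - [0,0,0,0,0,0.2,0]
    - [0,0,0,0,0,0.1,0]

```text
time_s: 19.15
eef_pos: [0.5037, 0.1001, 0.2161]
tool_rot: [0.611, 0.748, 0.201, 0.164]
force: [-3.5, -1.7, 1.7]
grip_width: 0.0
```

```bash
python3 -c "
from h import *
st('yellow')"
```

```text
t 19.15 turn [0.0013 0.0004 0.0001] shift cm [ 0.05 -0.09 -0.24] F [-3.5 -1.7  1.7] grip 0.0 pos [0.5037 0.1001 0.2161]
Fn 3.38
```

drive_tool:
  deltas:
    - [0,0,0,0,0,0.15,0]
    - [0,0,0,0,0,0.15,0]
    - [0,0,0,0,0,0.15,0]
    - [0,0,0,0,0,0.15,0]
    - [0,0,0,0,0,0.15,0]

```text
time_s: 19.77
eef_pos: [0.505, 0.1003, 0.2146]
tool_rot: [0.609, 0.751, 0.196, 0.162]
force: [-16.4, -3.0, 13.3]
grip_width: -0.0002
```

```bash
python3 -c "
from h import *
st('yellow')"
```

```text
t 19.77 turn [-0.0093 -0.0004  0.0081] shift cm [ 0.06 -0.13 -0.44] F [-16.4  -3.   13.3] grip -0.0002 pos [0.505  0.1003 0.2146]
Fn 19.89
```

Yellow has reached its hard stop (19.9 N, gap −4.4, same as green). I'll release it.

drive_tool:
  deltas:
    - [0,0,0,0,0,-0.6,0]
    - [-0.009,0,0.008,0,0,-1,0]
    - [0,0,0,0,0,-1.5,0]
    - [0,0,0,0,0,-0.7,0]
    - [0,0,0,0,0,0,0]

```text
time_s: 20.4
eef_pos: [0.4858, 0.0964, 0.2489]
tool_rot: [0.612, 0.747, 0.201, 0.164]
force: [-0.4, -0.0, -0.3]
grip_width: 0.0001
```

```bash
python3 -c "
from h import *
key('blue',.033)"; python3 look.py 16
```

```text
t 20.4 turn [ 0.0025 -0.0001 -0.0014] shift cm [10.8  -0.16  0.22] F [-0.4 -0.  -0.3] grip 0.0001 pos [0.4858 0.0964 0.2489]
t 20.4 turn [ 5.261e-01 -5.000e-04 -1.400e-03] shift cm [ 5.44 -3.75 12.28] F [-0.4 -0.  -0.3] grip 0.0001 pos [0.4858 0.0964 0.2489]
```

View pics/z16.png

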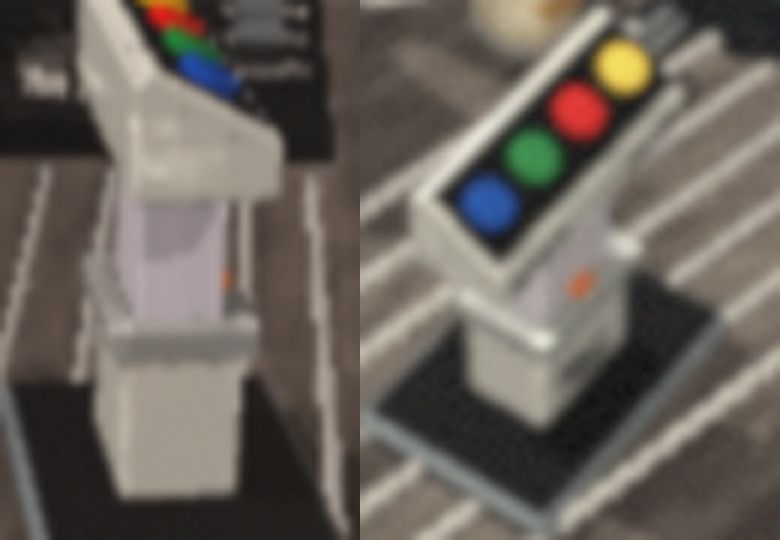

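All keys are up and the lock is still out. Blue is next.

drive_tool:
  deltas:
    - [0,0,0,3,0,0,0]
    - [0,0,0,4,0,0,0]
    - [0,0,0,3.6,-0.1,0,0]
    - [0,0,0,0,0,0,0]
    - [0,0,0,0,0,0,0]

```text
time_s: 21.12
eef_pos: [0.4634, 0.2023, 0.2446]
tool_rot: [0.613, 0.747, 0.199, 0.163]
force: [0.3, -0.2, -0.5]
grip_width: -0.0
```

```bash
python3 -c "
from h import *
st('blue')"
```

```text
t 21.12 turn [-0.0031  0.0003 -0.0034] shift cm [-0.03  0.16  3.19] F [ 0.3 -0.2 -0.5] grip -0.0 pos [0.4634 0.2023 0.2446]
Fn -0.54
```

drive_tool:
  deltas:
    - [-0.003,0,-0.003,0,0.1,1.2,0]
    - [0,0,0,0,0,0.8,0]
    - [0,0,0,0,0,0.5,0]
    - [0,0,0,0,0,0,0]
    - [0,0,0,0,0,0,0]

```text
time_s: 21.75
eef_pos: [0.4781, 0.2023, 0.2207]
tool_rot: [0.614, 0.746, 0.199, 0.164]
force: [-0.1, 0.2, -0.7]
grip_width: -0.0
```

```bash
python3 -c "
from h import *
st('blue')"; python3 look.py 17
```

```text
t 21.75 turn [-0.0019  0.003  -0.0044] shift cm [0.27 0.09 0.4 ] F [-0.1  0.2 -0.7] grip -0.0 pos [0.4781 0.2023 0.2207]
Fn -0.58
t 21.75 turn [ 0.5217  0.0017 -0.0051] shift cm [-5.07 -3.43  9.19] F [-0.1  0.2 -0.7] grip -0.0 pos [0.4781 0.2023 0.2207]
```

View pics/z17.png

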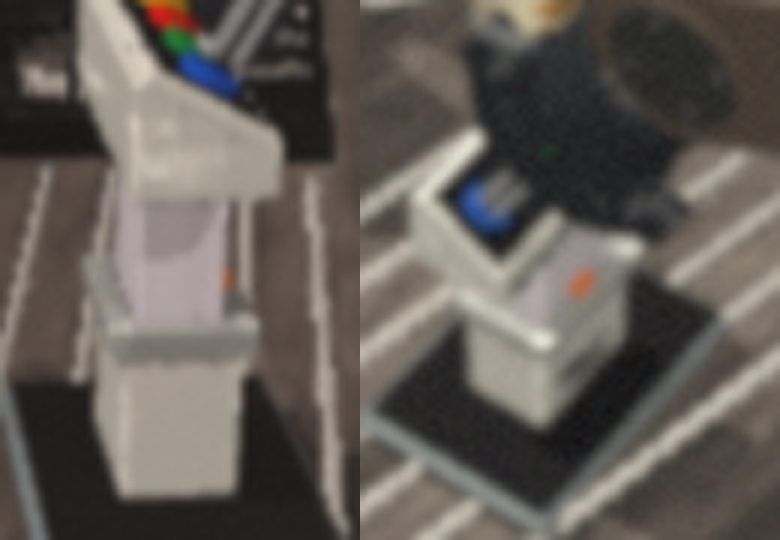

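The tips are over blue, at zoom (505,190).

drive_tool:
  deltas:
    - [-0.002,0.003,-0.004,0.27,0.09,0,0]
    - [0,0,0,0,0,0.2,0]
    - [0,0,0,0,0,0.2,0]
    - [0,0,0,0,0,0.2,0]
    - [0,0,0,0,0,0.1,0]

```text
time_s: 22.48
eef_pos: [0.482, 0.2064, 0.2161]
tool_rot: [0.611, 0.748, 0.201, 0.164]
force: [-2.3, -1.1, 1.3]
grip_width: -0.0002
```

```bash
python3 -c "
from h import *
st('blue')"
```

```text
t 22.48 turn [ 0.0018 -0.0004  0.0008] shift cm [-0.06 -0.08 -0.23] F [-2.3 -1.1  1.3] grip -0.0002 pos [0.482  0.2064 0.2161]
Fn 2.35
```

drive_tool:
  deltas:
    - [0,0,0,0,0,0.15,0]
    - [0,0,0,0,0,0.15,0]
    - [0,0,0,0,0,0.15,0]
    - [0,0,0,0,0,0.15,0]
    - [0,0,0,0,0,0.15,0]

```text
time_s: 23.1
eef_pos: [0.4834, 0.2067, 0.2144]
tool_rot: [0.611, 0.75, 0.197, 0.162]
force: [-14.4, -5.5, 14.2]
grip_width: 0.0001
```

```bash
python3 -c "
from h import *
st('blue')"
```

```text
t 23.1 turn [-0.0076  0.0011  0.0039] shift cm [-0.06 -0.12 -0.45] F [-14.4  -5.5  14.2] grip 0.0001 pos [0.4834 0.2067 0.2144]
Fn 19.93
```

Blue has reached its hard stop (19.9 N). I'll release it and back away.

drive_tool:
  deltas:
    - [0,0,0,0,0,-0.6,0]
    - [-0.007,0,0.004,0,0,-1,0]
    - [0,0,0,0,0,-2.5,0]
    - [0,0,0,0,0,-4,0]
    - [0,0,0,0,0,-3,0]

```text
time_s: 23.72
eef_pos: [0.4268, 0.1953, 0.3105]
tool_rot: [0.612, 0.748, 0.199, 0.163]
force: [1.1, -0.4, 0.5]
grip_width: 0.0002
```

drive_tool:
  deltas:
    - [0,0,0,0,0,0,0]
    - [0,0,0,0,0,0,0]
    - [0,0,0,0,0,0,0]
    - [0,0,0,0,0,0,0]
    - [0,0,0,0,0,0,0]

```text
time_s: 24.35
eef_pos: [0.4269, 0.1953, 0.3082]
tool_rot: [0.613, 0.748, 0.198, 0.162]
force: [-0.3, -0.5, 0.3]
grip_width: -0.0001
```

```bash
python3 look.py 18;python3 - <<'E'
from h import *
print(env.sense()['force'])
a=cv2.imread('pics/scene0.png').astype(int);b=cv2.imread('pics/scene18.png').astype(int)
A=cv2.imread('pics/side0.png');B=cv2.imread('pics/side18.png')
k=keys(B,(340,160,370,200));k2=keys(B,(0,0,1,1))
cv2.imwrite('pics/y18.png',np.vstack([np.hstack([A[150:400,200:450],B[150:400,200:450]]),np.hstack([a[130:380,190:440],b[130:380,190:440]]).astype(np.uint8)]))
E
```

```text
t 24.35 turn [ 5.185e-01  1.000e-04 -2.300e-03] shift cm [-5.41 -3.26 19.34] F [-0.3 -0.5  0.3] grip -0.0001 pos [0.4269 0.1953 0.3082]
[-0.10556127 -0.39049198 -0.18577231]
```

View pics/z18.png

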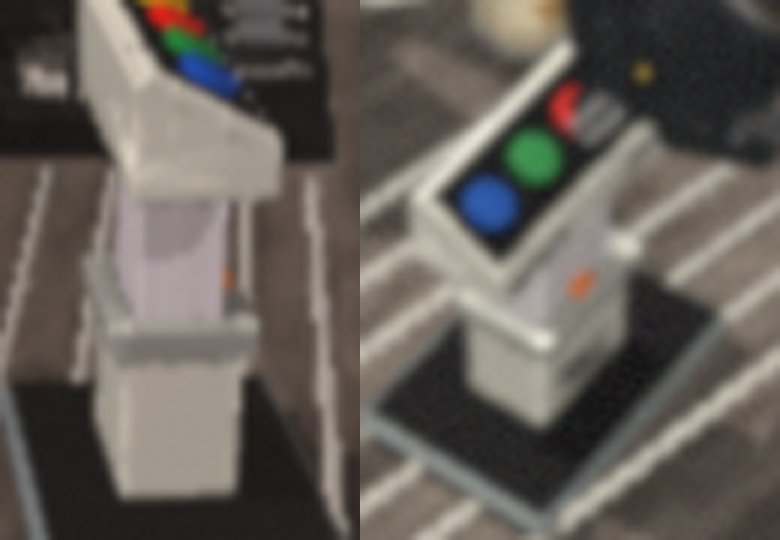

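View pics/y18.png

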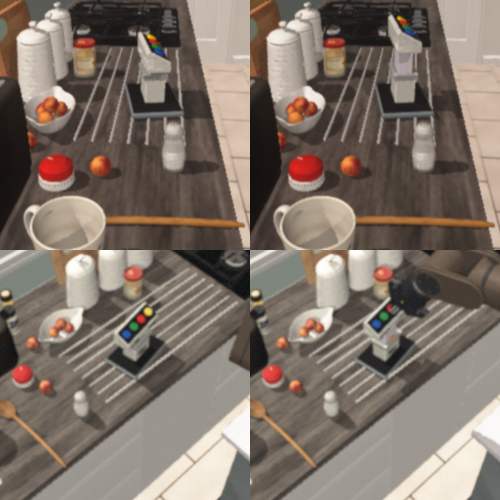

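The keys are up, the lock is out, the arm is clear, and the shaker, jar and plum are where they started. I'm handing in.

```bash
python3 -c "
from h import *
print(env.hand_in())"
```

```text
the job is handed in; nothing more can be done
None
```

I pulled the extractor's head up about 51 mm until the orange lock button clicked out. I then lowered it until the button rested on the stop ring: commanding 6 mm further down gave no movement. After letting go, I pressed green, yellow and blue in that order. Each went to its hard stop at about 20 N (limit 30 N) and was fully released before the next. I handed in at about 24 s of the 58 s allowed.

- **Final pictures:** the lock was still out, the head had not moved and the robot was touching nothing. The blue and green keys were up. The salt shaker, honey jar and plum looked unmoved compared with the first pictures.
- **Not fully seen:** the gripper hid part of the red key and all of the yellow one in the last scene picture. Yellow was last seen up after I released it. I never pressed the red key, and the fingers kept more than 2 cm above it when passing.
- **Small disagreement:** key-top heights from the different cameras differed by 2–3 mm, so I found the true height by feel. All three keys bottomed at the same depth.

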